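# Load, latch and jog the parts washer

### The arm

A 7-joint arm with a two-finger parallel gripper is mounted at the origin on a cart in front of the work surface, level with it; the furniture and walls round the work are solid. World frame = base frame: x ahead of the robot, y to its left, z up, the work surface at z = 0. Lengths are in m, angles in rad, forces in N, time in s.
With the tool pointing down it reaches from about 0.425 to 0.95 m from the base axis. Payload 16.7 kg.
Tool frame: the origin (TCP) lies on the centre line of the jaws, within the pads' length; the fingertips stand 14 mm ahead of it and the grasp point (between the pads) lies 5 mm behind it; z points along the fingers, y is the line along which they close (so a half turn about z gives the same grasp; the last joint's range is limited). The gripper opens to 94 mm and grips with 3 to 60 N. Pads are 16 mm wide; open, the fingers measure 119 mm over their backs; the gripper's body (75 mm by 177 mm) begins 78 mm behind the grasp point.
Start: joints at [-1.454, 0.426, 0.074, 1.606, -0.034, 1.111, -0.067], TCP at [0.177, 0.651, 0.219] pointing down, gripper open.
Joint ranges: [-2.85, 2.85], [-0.5, 2.14], [-1.23, 1.37], [0.21, 2.46], [-1.02, 4.16], [0.16, 2.05], [-2.73, 2.73]. Speed limits (rad/s): [1.89, 1.89, 2.39, 2.39, 3.01, 3.01, 3.01].

### API

Orientations are given as a rotation vector (axis times angle).
In Python, from station import ctrl gives the robot as it stands.
- The arm moves only by the shell command python3 shift.py 'ROWS' [OPENING]. ROWS is a JSON object whose key "deltas" holds a list of rows, 1 to 5 of them, each of 6 numbers: dx, dy, dz in fractions of the full range, 1 being 0.3 m, then a rotation vector rx, ry, rz in shares of 90 degrees (1.0 is 90 degrees); each row is the pose to reach, as a shift and turn from the pose commanded when the command began, along the tool's axes at that moment; what a row does not reach only later rows make up. A row lasts 1/8 s, in which the tool goes at most 0.0625 m and 0.188 rad, less where a joint would pass 70% of its speed; a pose out of reach is approached as far as the arm can. OPENING is the opening from 0.0 (shut) to 1.0 (fully open), set as the command begins (- or left out keeps the last). The fingers move at their own pace and stop on an object; the grip force is fixed at half the most. Time passes only in rows, so rows that do not move let the fingers close. It prints the time, the measured TCP pose, the force, the opening and the grip force at its end. Input that does not fit is refused with a message, and nothing moves.
- ctrl.state(): the state, without advancing time (a new reading comes with each control period).
- ctrl.capture(name): name is "scene" or "top"; returns the picture (400x640x3 uint8, red, green, blue); there is no depth.
- ctrl.calibration(name): a dict with "camera_matrix" (3x3 intrinsics, pixels), "R" (3x3) and "t" (3): a world point X has camera coordinates R X + t. Camera axes: x right, y down, z forward; pixel columns grow to the right and rows downward; lengths in m; the calibration is good to about 2 mm. A picture is of the moment at which its call begins. calibration takes no time and is no camera call.
- ctrl.finish_job(): hands the job in; it is judged then, once.
The state is a dict: "time": time; "joints": joint angles; "qd": joint speeds; "joint_efforts": joint torques, N m; "position": TCP position; "orientation": TCP orientation; "contact_force": force on the tool from outside, world axes, zero at the start; "moment": the same for the moment, N m; "opening": opening from 0.0 (shut) to 1.0 (fully open); "grip_force": force on a finger pad.
Only numpy, scipy, OpenCV 4.12 (cv2) and the standard library are available. Lean on these libraries where they do the work, as an engineer would, in place of code of your own. Each camera call takes 0.05 s, during which the arm holds its last target. There are 200 camera calls.

### The job

Put the bicycle wheel hub into the basket of the parts washer, setting it down on its side rather than dropping it, and shut the lid fully. Turn the latch handle over the hump of its cam until it drops into the low notch and locks the lid; only then jog the basket drive by pushing the toggle switch to the right, away from the latch, holding it over for about a second and letting it spring back to centre. Leave the other things on the bench where they are.

Things in the scene. Friction and masses are not known exactly. Their poses are not given: they have to be found in the camera images.
- wheel_hub: The part to wash: pale metal bicycle wheel hub lying on its side on the bench, left or right of the washer, 0.14 to 0.28 kg. 100 mm long along its own x; two round flanges 52 mm in diameter, 21 to 39 mm either side of the middle; between them a barrel 26 mm thick. The barrel's axis is 26 mm along its own z from its origin (under the middle; the hub may roll a little at the start).
- washer: Bench parts washer, a fixed grey box; origin on the bench under its centre, z up. 210 mm deep (own x, front at -105 faces the robot) and 250 mm wide (own y, + to the left). Front 70 mm: a lower deck, top at z = 81 mm, with the latch and the toggle. Behind it, under the lid, the well: x from -29 to +85, y from -100 to +100, rim at z = 101 mm.
- basket (a point): Middle of the washer's wire basket floor, 36 mm above the bench, 65 mm below the rim, at x = +28 mm, y = 0 of the washer. The free floor is 112 x 198 mm (washer x, y).
- lid (a joint): Angle of the washer's lid, a grey plate 9 mm thick, 130 mm from hinge to free edge, 244 mm wide, hinged along the back rim. 0 = shut; starts upright or leaning back, 1.58 to 1.75 rad. Its stiff hinge stays where it is left; 3 to 5 N at the free edge moves it: it can be drawn forward and down with a closed gripper behind the free edge.
- lid_edge (a point): Point on the lid's outer face (upper face when shut, face towards the back when upright), at its free edge, 40 mm right of the middle. 130 mm from the hinge line; at z = 110 mm when shut.
- lid_hinge (a point): Middle of the lid's hinge line, which runs along the washer's y, at x = +90 mm, z = 100 mm of the washer. The lid's angle grows from pointing at the front (0) to pointing up (1.57).
- latch (a joint): Turn of the latch handle about its upright spindle, rad. 0 = open, as at the start, handle pointing left (100 deg from the washer's x); grows counter-clockwise from above to 1.4 = locked, handle pointing at the robot, tongue over the lid's lip. A spring presses it on its cam: up to 4 N at the grip takes it over the crown near 0.68; past it it runs into the notch at 1.4, before it back to 0.
- latch_lift (a joint): Height of the latch handle on its cam, m: 0 to -0.001 at the open rest, about +0.005 on the crown, -0.003 to -0.004 when it has dropped into the low notch.
- latch_grip (a point): Grip point on the latch handle, 58 mm from the spindle, at mid height of the bar: dark steel, 12 mm thick, 20 mm high, from 18 to 88 mm out from the spindle, its underside 40 mm above the deck. Its x axis points outwards along the bar. 131 mm above the bench when open, moving up and down with latch_lift.
- latch_axis (a point): Fixed point on the spindle's upright axis at grip height, at x = -72 mm, y = +20 mm, z = 131 mm of the washer. The handle's hub is 48 mm across; the spindle's top nut reaches z = 155 mm.
- toggle (a joint): Lean of the toggle, rad: 0 = upright (spring-centred), + to the right (washer's -y), stops at +-0.42. Its spring needs about 4 to 5 N at 20 mm above the pivot for a full push and recentres at once when let go.
- toggle_tip (a point): Near the tip of the toggle, a bare metal bat 42 mm long and 7 to 12 mm thick standing on the deck's right part; 40 mm above the pivot.
- toggle_pivot (a point): Pivot of the toggle, at x = -72 mm, y = -88 mm, z = 85 mm of the washer.
- pedal: Bystander: bicycle pedal, 82 x 114 x 26 mm, lying on the other side of the washer from the hub. Leave it.
- cog_18: Bystander: flat pair of sprockets, 81 mm across, 8 mm high, at the back left. Leave it.
- cassette: Bystander: cone of five sprockets, 109 mm across, 24 mm high, at the back right. Leave it.
- grease_tin: Bystander: round tin, 79 mm across, 30 mm high, at the front right. Leave it.
- chain_tool: Bystander: chain rivet tool, 130 x 30 x 23 mm, lying in front of the washer. Leave it.
- tyre_lever_0: Bystander: tyre lever, 117 x 16 x 8 mm, lying in front of the washer. Leave it.
- tyre_lever_2: Bystander: tyre lever, 117 x 16 x 8 mm, lying at the front left. Leave it.
- cone_spanner: Bystander: flat dark spanner, 168 x 34 x 8 mm, lying at the front far left. Leave it.

How it is judged:
By the outcome, as a careful person would: the job done as asked, in the order asked, and still so for the second after the job is handed in, with the robot touching nothing.
It also fails if it takes over 70 s, if anything falls off the work surface, if the arm or the gripper's body presses on something with over 40 N, if the wrist force passes 120 N, or if a joint passes its speed limit or range.

## Working session

There is one attempt and no reset: what is moved stays moved. The work goes in short steps, Python scripts to look and compute and a shell command to move; the robot and the scene stay as the last step left them, time stands still between calls to the robot, and variables do not carry over. Pictures are saved under pics/ and viewed, at most 10 in all, crops included, and the job is handed in when it is done.

```bash
ls; mkdir -p pics
python3 - <<'E'
from station import ctrl
import cv2,numpy as np
s=ctrl.state();print({k:np.round(v,3).tolist() for k,v in s.items()})
for n in("scene","top"):
    cv2.imwrite(f"pics/{n}0.png",ctrl.capture(n)[:,:,::-1]);c=ctrl.calibration(n);print(n,c)
E
```

```text
pics
shift.py
station.py
{'time': 0.0, 'joints': [-1.454, 0.427, 0.074, 1.607, -0.034, 1.111, -0.067], 'qd': [-0.002, -0.001, -0.002, 0.001, -0.001, -0.001, 0.0], 'joint_efforts': [0.0, -93.58, 3.667, -45.42, -0.049, 0.02, 0.0], 'position': [0.177, 0.651, 0.219], 'orientation': [-0.416, -3.114, 0.002], 'contact_force': [0.117, 0.225, -0.491], 'moment': [0.016, 0.022, -0.025], 'grip_force': 0.0, 'opening': 0.995}
scene {'camera_matrix': array([[422.19325472,   0.        , 317.85087785],
       [  0.        , 422.19325472, 191.91772997],
       [  0.        ,   0.        ,   1.        ]]), 'R': array([[-6.20555427e-01, -7.84162537e-01,  2.79562757e-04],
       [-3.98065916e-01,  3.14706528e-01, -8.61686328e-01],
       [ 6.75614157e-01, -5.34835411e-01, -5.07441222e-01]]), 't': array([0.34957122, 0.2724935 , 1.36070124])}
top {'camera_matrix': array([[472.14121915,   0.        , 316.30252428],
       [  0.        , 472.14121915, 201.79785903],
       [  0.        ,   0.        ,   1.        ]]), 'R': array([[ 0.00602533, -0.99997582,  0.00347075],
       [-0.96617775, -0.00671642, -0.25778955],
       [ 0.25780663, -0.00180009, -0.96619486]]), 't': array([0.00163461, 0.53442703, 1.49177128])}
```

View pics/scene0.png

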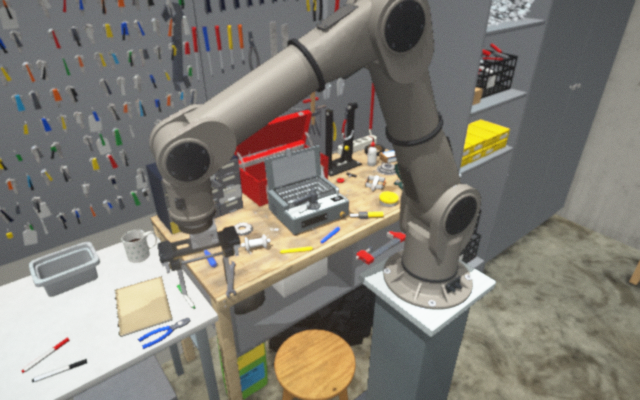

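View pics/top0.png

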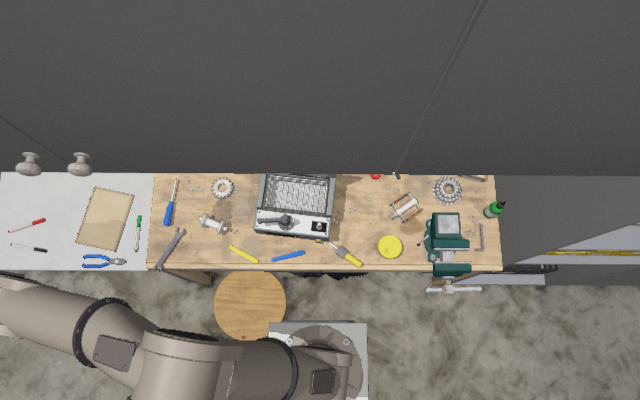

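The scene view shows the hub near (258,242) and the washer near (305,200). In the top view the hub is near (213,224) and the washer spans 255–335 × 173–238. Next I'll enlarge both.

```bash
cat > h.py <<'E'
from station import ctrl
import cv2,numpy as np
def crop(n,u,v,w,h,f,name):
    im=ctrl.capture(n)[:,:,::-1]; cv2.imwrite(f"pics/{name}_raw.png",im)
    cv2.imwrite(f"pics/{name}.png",cv2.resize(im[v:v+h,u:u+w],None,fx=f,fy=f,interpolation=cv2.INTER_CUBIC))
def ray(n,p):
    c=ctrl.calibration(n);K,R,t=(np.array(c[k]) for k in("camera_matrix","R","t"))
    return -R.T@t, R.T@np.linalg.solve(K,[p[0],p[1],1])
def plane(n,p,z):
    o,d=ray(n,p);return o+d*(z-o[2])/d[2]
def proj(n,X):
    c=ctrl.calibration(n);R,t,K=np.array(c["R"]),np.array(c["t"]),np.array(c["camera_matrix"])
    x=np.atleast_2d(X)@R.T+t;q=x@K.T;return q[:,:2]/q[:,2:]
def tri(p,q):
    a,d=ray("scene",p);b,e=ray("top",q)
    s=np.linalg.lstsq(np.c_[d,-e],b-a,rcond=None)[0]
    return (a+d*s[0]+b+e*s[1])/2, np.linalg.norm(a+d*s[0]-b-e*s[1])
E
python3 - <<'E'
from h import *
crop("top",190,165,160,85,5,"top1"); crop("scene",225,140,150,112,5,"scene1")
E
```

```text
(no output)
```

View pics/top1.png

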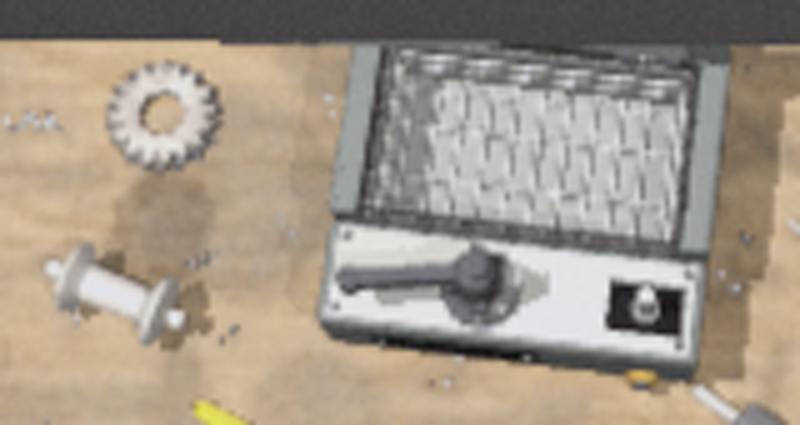

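View pics/scene1.png

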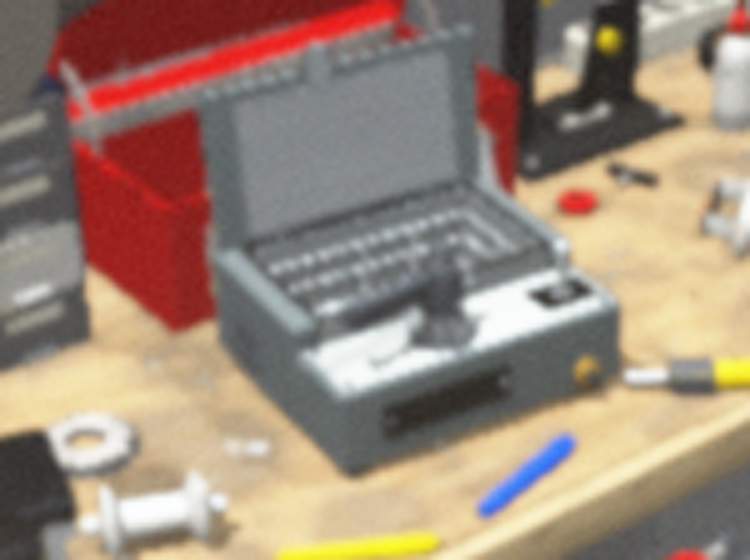

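Top crop: the hub axle runs (52,268)→(178,320). The deck corners are FL (320,325) and FR (693,365), the spindle is at (480,270) and the toggle at (646,300). Scene crop: the hub axle runs (85,528)→(225,500), the washer's front-left top corner is at (350,400), and the lid is upright with its top edge from (205,95) to (472,30).

Run:
```python
from h import *
T=lambda x,y:(x/5+190-.4,y/5+165-.4); S=lambda x,y:(x/5+225-.4,y/5+140-.4)
print("cam",ray("top",(0,0))[0],ray("scene",(0,0))[0])
# hub
for a,b in(((52,268),(85,528)),((178,320),(225,500)),((115,294),(155,514))):
    X,e=tri(S(*b),T(*a));print("hub",X.round(4),round(e,4), plane("top",T(*a),.026).round(4))
# washer
L=[(-105,125,81),(-105,-125,81),(-35,125,101),(-35,-125,101)]
P=[(320,325),(693,365),(333,213),(712,250)]
W=np.array([plane("top",T(*p),l[2]/1000)[:2] for p,l in zip(P,L)]);A=np.array(L)[:,:2]/1000
a=A-A.mean(0);w=W-W.mean(0);th=np.arctan2((a[:,0]*w[:,1]-a[:,1]*w[:,0]).sum(),(a*w).sum())
R=np.array([[np.cos(th),-np.sin(th)],[np.sin(th),np.cos(th)]]);o=W.mean(0)-R@A.mean(0)
print("washer",o,th,"res",(W-(A@R.T+o)).round(4).tolist())
for n,p,q in(("FLtop",(320,325),(350,400)),("FRtop",(693,365),(615,310))):print(n,tri(S(*q),T(*p)))
def wp(x,y,z):return np.r_[R@[x,y]+o,z]
t5=lambda n,X:((proj(n,X)[0]+.4-((190,165) if n=="top" else (225,140)))*5).round()
for nm,l in dict(spindle=(-.072,.02,.155),tog=(-.072,-.088,.127),handleend=(-.072-.088*np.sin(np.deg2rad(10))*1,.02+.088*np.cos(np.deg2rad(10)),.141),FLb=(-.105,.125,0),FLt=(-.105,.125,.081),FRt=(-.105,-.125,.081),lidL=(.09,.122,.23),lidR=(.09,-.122,.23),hingeL=(.09,.122,.1)).items():
    X=wp(*l);print(nm,X.round(4),t5("top",X),t5("scene",X))
```

```text
cam [0.13175312 0.00790934 1.57910577] [-0.59391033  0.91611638  0.9251821 ]
hub [0.4873 0.3978 0.0217] 0.0001 [0.4862 0.3966 0.026 ]
hub [0.4498 0.3084 0.0268] 0.0032 [0.4511 0.3098 0.026 ]
hub [0.4687 0.3531 0.024 ] 0.001 [0.4686 0.3531 0.026 ]
washer [0.52969201 0.07466632] -0.10062148126568127 res [[-0.0007, -0.0024], [-0.0002, 0.0053], [-0.0007, -0.0034], [0.0016, 0.0006]]
FLtop (array([0.43735139, 0.20704662, 0.07546817]), np.float64(0.0024014905906654433))
FRtop (array([ 0.4165937 , -0.03274183,  0.06809418]), np.float64(0.004532772926516261))
spindle [0.4601 0.1018 0.155 ] [477. 266.] [445. 245.]
tog [ 0.4492 -0.0057  0.127 ] [650. 294.] [565. 238.]
handleend [0.4536 0.1896 0.141 ] [337. 280.] [353. 304.]
FLb [0.4378 0.2096 0.    ] [331. 348.] [348. 486.]
FLt [0.4378 0.2096 0.081 ] [316. 324.] [345. 394.]
FRt [ 0.4127 -0.0392  0.081 ] [701. 365.] [628. 296.]
lidL [0.6315 0.187  0.23  ] [336. -39.] [212. 103.]
lidR [ 0.607  -0.0558  0.23  ] [736.   2.] [487.  30.]
hingeL [0.6315 0.187  0.1   ] [359.  30.] [223. 254.]
```

Run:
```python
from h import *
S=lambda x,y:(x/5+225-.4,y/5+140-.4)
for z in(0,.3,.6,.9,1.2):print(z,plane("top",(296,172.5),z).round(3))
print("toolbox front-left corner",plane("scene",S(180,325),0).round(3),"left-back",plane("scene",S(85,262),0).round(3))
o,d=ray("scene",S(400,0))
for p in((300,0),(180,0)):
    o,d=ray("scene",p);print(p,[(o+d*k).round(2).tolist() for k in(1,1.5,1.8)])
# lid top corners: project hypotheses
th=-.1006;R=np.array([[np.cos(th),-np.sin(th)],[np.sin(th),np.cos(th)]]);w=np.array([.5297,.0747])
for a in(1.58,1.65,1.75):
    for y in(.122,-.122):
        l=R@[.09-.13*np.cos(a),y]+w; X=np.r_[l,.1+.13*np.sin(a)]
        print(a,y,X.round(3),((proj("scene",X)[0]+.4-(225,140))*5).round())
```

```text
0 [0.659 0.077 0.   ]
0.3 [0.559 0.064 0.3  ]
0.6 [0.459 0.051 0.6  ]
0.9 [0.359 0.038 0.9  ]
1.2 [0.258 0.025 1.2  ]
toolbox front-left corner [0.703 0.189 0.   ] left-back [0.841 0.2   0.   ]
(300, 0) [[0.29, 0.27, 0.81], [0.73, -0.05, 0.75], [1.0, -0.24, 0.72]]
(180, 0) [[0.47, 0.49, 0.81], [0.99, 0.28, 0.75], [1.31, 0.16, 0.72]]
1.58 0.122 [0.633 0.187 0.23 ] [212. 102.]
1.58 -0.122 [ 0.608 -0.056  0.23 ] [486.  29.]
1.65 0.122 [0.642 0.186 0.23 ] [206.  98.]
1.65 -0.122 [ 0.617 -0.057  0.23 ] [480.  26.]
1.75 0.122 [0.655 0.185 0.228] [199.  94.]
1.75 -0.122 [ 0.63  -0.058  0.228] [471.  22.]
```

```bash
cat >> h.py <<'E'
from scipy.spatial.transform import Rotation as Ro
TH=-.1006;WR=np.array([[np.cos(TH),-np.sin(TH)],[np.sin(TH),np.cos(TH)]]);WO=np.array([.5297,.0747])
def wp(x,y,z):return np.r_[WR@[x,y]+WO,z]
def go(X,yaw=None,tilt=None):
    """shift in tool axes to world X with tool y at yaw (deg), pointing down"""
    s=ctrl.state();R=Ro.from_rotvec(s["orientation"]);d=R.inv().apply(np.array(X)-s["position"])
    ty=R.as_matrix()[:,1];yw=np.rad2deg(np.arctan2(ty[1],ty[0]))
    r=np.zeros(3)
    if yaw is not None:
        c=np.deg2rad(yaw);y=np.array([np.cos(c),np.sin(c),0]);z=np.array([0,0,-1.]);G=Ro.from_matrix(np.c_[np.cross(y,z),y,z])
        r=(R.inv()*G).as_rotvec()
    print("t",round(s["time"],2),"pos",s["position"].round(4),"yaw",yw.round(1),"F",s["contact_force"].round(1),"| shift",d.round(4),"rot",r.round(3),"j",s["joints"].round(2))
E
python3 -c "
from h import *
go([.4687,.3531,.021],158)"
```

```text
t 0.2 pos [0.1773 0.651  0.2191] yaw 74.8 F [ 0.2 -0.2 -0.2] | shift [-0.3595 -0.2108  0.1982] rot [-1.000e-03 -1.000e-03 -1.453e+00] j [-1.45  0.43  0.07  1.61 -0.03  1.11 -0.07]
```

Units first: shifts go in shares of 0.3 m and turns go in shares of 90 degrees. So -0.25 m / 0.3 = -0.8333, -0.2 m / 0.3 = -0.6667, -0.9 rad / 1.5708 = -0.573.

```bash
python3 shift.py '{"deltas": [[-0.1667,-0.1,0.05,0,0,-0.1146],[-0.3333,-0.2,0.1,0,0,-0.2292],[-0.5,-0.3,0.15,0,0,-0.3438],[-0.6667,-0.4,0.2,0,0,-0.4584],[-0.8333,-0.5,0.25,0,0,-0.573]]}' 1.0; python3 -c "
from h import *
go([.4687,.3531,.021],158)"
```

```text
time: 0.82
position: [0.3789, 0.4409, 0.1446]
orientation: [-0.979, 2.985, 0.0]
contact_force: [0.4, -0.1, 0.1]
opening: 1.0
grip_force: 0.0
t 0.82 pos [0.3789 0.4409 0.1446] yaw 126.3 F [ 0.4 -0.1  0.1] | shift [-0.0204 -0.1239  0.1236] rot [-0.     0.    -0.553] j [-0.95  0.35 -0.03  1.89  0.01  0.9   1.22]
```

To row units: -0.1239 m / 0.3 = -0.413, -0.11 m / 0.3 = -0.3667, -0.553 rad / 1.5708 = -0.3521.

```bash
python3 shift.py '{"deltas": [[-0.0167,-0.1,0.0333,0,0,-0.1146],[-0.0333,-0.2333,0.0667,0,0,-0.2292],[-0.0667,-0.3667,0.1,0,0,-0.3438],[-0.068,-0.413,0.1333,0,0,-0.3521],[-0.068,-0.413,0.1333,0,0,-0.3521]]}'; python3 -c "
from h import *
go([.4687,.3531,.021],158)
crop('top',200,205,40,40,10,'t2');crop('scene',235,225,50,40,10,'s2')
a=cv2.imread('pics/t2.png');b=cv2.imread('pics/s2.png');cv2.imwrite('pics/c2.png',np.hstack([a[:400],b[:400,:400]]))"
```

```text
time: 1.45
position: [0.467, 0.3532, 0.1042]
orientation: [1.743, -2.612, 0.0]
contact_force: [-0.5, 0.5, 0.9]
opening: 1.001
grip_force: 0.0
t 1.45 pos [0.467  0.3532 0.1042] yaw 157.4 F [-0.5  0.5  0.9] | shift [-0.0007 -0.0017  0.0832] rot [ 0.001 -0.001 -0.01 ] j [-0.68  0.41 -0.1   1.91  0.05  0.83  1.94]
```

View pics/c2.png

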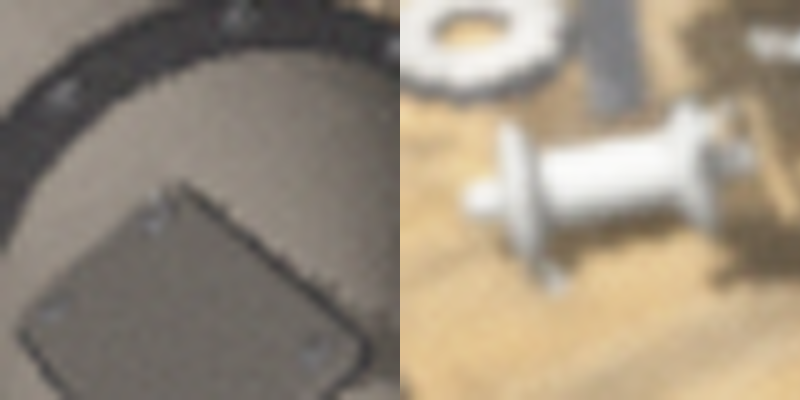

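The top view is blocked by the arm. The scene crop shows the hub clear, axle (470,200)–(750,150), with the far finger behind it at (615,60). That agrees with the plan, so I'll descend and grip.

To row units: 0.0832 m / 0.3 = 0.2773, 0.06 m / 0.3 = 0.2.

```bash
python3 shift.py '{"deltas": [[0,0,0.1,0,0,0],[0,0,0.2,0,0,0],[0,0,0.2773,0,0,0],[0,0,0.2773,0,0,0]]}' && python3 shift.py '{"deltas": [[0,0,0,0,0,0],[0,0,0,0,0,0],[0,0,0,0,0,0],[0,0,0,0,0,0],[0,0,0,0,0,0]]}' 0.0;  python3 shift.py '{"deltas": [[0,0,0,0,0,0],[0,0,0,0,0,0],[0,0,0,0,0,0]]}'
```

```text
time: 2.05
position: [0.4653, 0.3549, 0.0209]
orientation: [1.749, -2.607, -0.0]
contact_force: [0.3, 0.2, -0.3]
opening: 0.999
grip_force: 0.0
time: 2.68
position: [0.4671, 0.3541, 0.0219]
orientation: [-1.749, 2.61, 0.0]
contact_force: [-0.5, 0.9, 0.7]
opening: 0.507
grip_force: 0.0
time: 3.05
position: [0.4671, 0.3541, 0.0218]
orientation: [1.749, -2.61, 0.0]
contact_force: [0.4, -0.1, -0.0]
opening: 0.25
grip_force: 29.9
```

To row units: -0.19 m / 0.3 = -0.6333, -0.18 m / 0.3 = -0.6.

```bash
python3 shift.py '{"deltas": [[0,0,-0.2,0,0,0],[0,0,-0.4,0,0,0],[0,0,-0.6,0,0,0],[0,0,-0.6333,0,0,0]]}' && python3 -c "
from h import *
print(wp(.028,0,.2));go(wp(.028,0,.2),84.2)"
```

```text
time: 3.55
position: [0.4683, 0.3552, 0.2159]
orientation: [-1.745, 2.605, 0.001]
contact_force: [0.4, -0.3, -2.8]
opening: 0.252
grip_force: 29.9
[0.55755843 0.07188795 0.2       ]
t 3.55 pos [0.4683 0.3552 0.2159] yaw 157.6 F [ 0.4 -0.3 -2.8] | shift [ 0.2281 -0.1902  0.0152] rot [1.000e-03 6.000e-03 1.282e+00] j [-0.68  0.29 -0.1   1.81  0.03  1.04  1.96]
```

To row units: 0.2 m / 0.3 = 0.6667, -0.17 m / 0.3 = -0.5667, 0.9 rad / 1.5708 = 0.573.

```bash
python3 shift.py '{"deltas": [[0.1333,-0.1167,0,0,0,0.1146],[0.2667,-0.2333,0,0,0,0.2292],[0.4,-0.35,0,0,0,0.3438],[0.5333,-0.4667,0,0,0,0.4584],[0.6667,-0.5667,0,0,0,0.573]]}' && python3 -c "
from h import *
go(wp(.028,0,.2),84.2)"
```

```text
time: 4.18
position: [0.5481, 0.1024, 0.2106]
orientation: [0.43, -3.111, 0.001]
contact_force: [0.6, 0.8, -2.1]
opening: 0.253
grip_force: 29.9
t 4.17 pos [0.5481 0.1024 0.2106] yaw 105.7 F [ 0.6  0.8 -2.1] | shift [-0.0009 -0.032   0.0106] rot [-0.001 -0.002  0.376] j [-0.44  0.24  0.17  1.89 -0.05  1.01  1.59]
```

To row units: -0.032 m / 0.3 = -0.1067, -0.016 m / 0.3 = -0.0533, 0.376 rad / 1.5708 = 0.2394.

```bash
python3 shift.py '{"deltas": [[0,-0.0533,0,0,0,0.1146],[-0.0033,-0.1067,0,0,0,0.2292],[-0.0033,-0.1067,0.0333,0,0,0.2394],[-0.0033,-0.1067,0.0333,0,0,0.2394],[-0.0033,-0.1067,0.0333,0,0,0.2394]]}' && python3 -c "
from h import *
go(wp(.028,0,.057),84.2)
crop('scene',255,140,100,75,4,'s3');crop('top',245,160,100,75,4,'t3')
cv2.imwrite('pics/c3.png',np.hstack([cv2.imread('pics/s3.png'),cv2.imread('pics/t3.png')]))"
```

```text
time: 4.8
position: [0.5577, 0.0748, 0.2014]
orientation: [-0.144, -3.137, 0.0]
contact_force: [-0.1, 0.3, -1.7]
opening: 0.254
grip_force: 29.9
t 4.8 pos [0.5577 0.0748 0.2014] yaw 84.7 F [-0.1  0.3 -1.7] | shift [-0.0003 -0.0029  0.1444] rot [-0.    -0.001  0.01 ] j [-0.45  0.26  0.24  1.89 -0.07  1.    1.3 ]
```

View pics/c3.png

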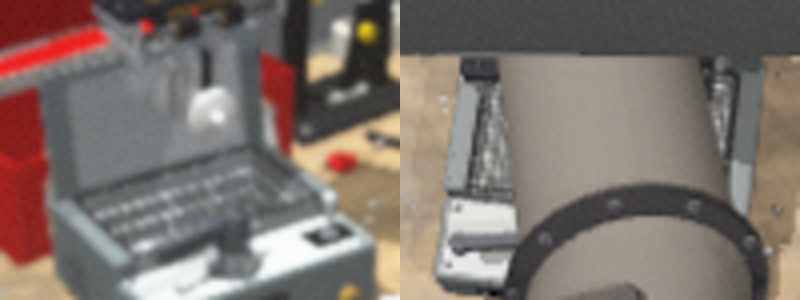

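The scene crop shows the hub held end-on over the well, with the front axle tip at about (217,118) and clear space to the lid. I'll check the tip against the expected projection.

Run:
```python
from h import *
p=ctrl.state()["position"]
for s in(.04,.05,.06):
  for dz in(0,.005): print(s,dz,((proj("scene",np.r_[p[:2]-WR@[s,0],p[2]+dz])[0]+.4-(255,140))*4).round(1))
im=cv2.imread("pics/s3_raw.png");g=cv2.cvtColor(im,cv2.COLOR_BGR2HSV)
m=((g[:,:,2]>205)&(g[:,:,1]<40)).astype(np.uint8);c=m[155:180,298:320]
n,l,st,ce=cv2.connectedComponentsWithStats(c);print([((st[i]*4).tolist(),(ce[i]+(298-255,155-140))*4) for i in range(1,n)])
# refine washer: rim front edge line etc. predicted vs seen in top3
for q in((-.035,.125,.101),(.1,.125,.101),(-.105,.125,.081),(-.105,-.125,.081),(-.035,-.125,.101),(-.029,.1,.101),(-.029,-.1,.101)):
  X=wp(*q);print(q,((proj("top",X)[0]+.4-(245,160))*4).round(),((proj("scene",X)[0]+.4-(255,140))*4).round())
```

```text
0.04 0 [216.9 119.9]
0.04 0.005 [216.8 115.1]
0.05 0 [222.5 124.1]
0.05 0.005 [222.5 119.3]
0.06 0 [228.2 128.3]
0.06 0.005 [228.2 123.5]
[([20, 28, 32, 36, 172], array([207.34883721, 102.41860465]))]
(-0.035, 0.125, 0.101) [ 42. 190.] [117. 261.]
(0.1, 0.125, 0.101) [65. 32.] [ 51. 198.]
(-0.105, 0.125, 0.081) [ 33. 279.] [156. 315.]
(-0.105, -0.125, 0.081) [341. 312.] [383. 237.]
(-0.035, -0.125, 0.101) [350. 222.] [341. 188.]
(-0.029, 0.1, 0.101) [ 74. 186.] [138. 250.]
(-0.029, -0.1, 0.101) [320. 211.] [317. 192.]
```

To row units: 0.13 m / 0.3 = 0.4333, -0.003 m / 0.3 = -0.01, 0.01 rad / 1.5708 = 0.0064.

```bash
python3 shift.py '{"deltas": [[0.0033,-0.01,0.1333,0,0,0.0064],[0.0033,-0.01,0.2667,0,0,0.0064],[0.0033,-0.01,0.3667,0,0,0.0064],[0.0033,-0.01,0.4333,0,0,0.0064],[0.0033,-0.01,0.4333,0,0,0.0064]]}' && python3 shift.py '{"deltas": [[0,0,0.0133,0,0,0],[0,0,0.0267,0,0,0],[0,0,0.0267,0,0,0]]}'; python3 -c "
from h import *
go(wp(.027,0,.057),84.2)"
```

```text
time: 5.52
position: [0.556, 0.0712, 0.0708]
orientation: [-0.164, -3.135, 0.001]
contact_force: [-0.8, -0.8, -2.5]
opening: 0.253
grip_force: 29.9
time: 5.9
position: [0.5569, 0.0712, 0.064]
orientation: [0.165, 3.137, 0.0]
contact_force: [0.4, -0.4, -1.7]
opening: 0.251
grip_force: 29.9
t 5.9 pos [0.5569 0.0712 0.064 ] yaw 84.0 F [ 0.4 -0.4 -1.7] | shift [0.0004 0.0008 0.007 ] rot [ 0.     0.    -0.004] j [-0.41  0.44  0.21  2.   -0.14  0.71  1.35]
```

To row units: 0.003 m / 0.3 = 0.01.

```bash
python3 shift.py '{"deltas": [[0,0,0.01,0,0,0],[0,0,0.01,0,0,0]]}';python3 shift.py '{"deltas": [[0,0,0.0067,0,0,0],[0,0,0.0067,0,0,0]]}'; python3 shift.py '{"deltas": [[0,0,0.0067,0,0,0],[0,0,0.0067,0,0,0]]}'
```

```text
time: 6.15
position: [0.5567, 0.0711, 0.0607]
orientation: [-0.165, -3.137, 0.0]
contact_force: [0.9, -0.5, -2.3]
opening: 0.249
grip_force: 29.9
time: 6.4
position: [0.5567, 0.0711, 0.0586]
orientation: [-0.165, -3.137, 0.0]
contact_force: [0.1, -0.1, -1.5]
opening: 0.252
grip_force: 29.9
time: 6.65
position: [0.5571, 0.0711, 0.0573]
orientation: [0.165, 3.137, 0.0]
contact_force: [-2.3, -0.1, 8.9]
opening: 0.251
grip_force: 30.0
```

To row units: -0.27 m / 0.3 = -0.9, -0.22 m / 0.3 = -0.7333.

```bash
python3 shift.py '{"deltas": [[0,0,0,0,0,0],[0,0,0,0,0,0],[0,0,0,0,0,0],[0,0,0,0,0,0]]}' 0.55 && python3 shift.py '{"deltas": [[0,0,-0.1333,0,0,0],[0,0,-0.3333,0,0,0],[0,0,-0.5333,0,0,0],[0,0,-0.7333,0,0,0],[0,0,-0.9,0,0,0]]}' && python3 -c "
from h import *
crop('scene',245,135,120,90,6,'s4')
for a in(1.6,1.65,1.7,1.75):print(a,wp(.09-.13*np.cos(a)+.009*np.sin(a),-.04,.1+.13*np.sin(a)).round(3))
go(wp(.13,-.04,.3),84.2)"
```

```text
time: 7.15
position: [0.5568, 0.0711, 0.0568]
orientation: [-0.165, -3.137, 0.0]
contact_force: [0.3, 0.2, 0.4]
opening: 0.546
grip_force: 0.0
time: 7.78
position: [0.5567, 0.071, 0.3294]
orientation: [0.165, 3.136, 0.001]
contact_force: [0.2, 0.7, -0.8]
opening: 0.553
grip_force: 0.0
1.6 [0.628 0.025 0.23 ]
1.65 [0.634 0.024 0.23 ]
1.7 [0.641 0.023 0.229]
1.75 [0.647 0.023 0.228]
t 7.83 pos [0.5587 0.0713 0.3355] yaw 83.9 F [0.5 0.5 7. ] | shift [-0.1007 -0.0391  0.0361] rot [ 0.003  0.008 -0.004] j [-0.47  0.15  0.26  1.73 -0.04  1.26  1.27]
```

View pics/s4.png

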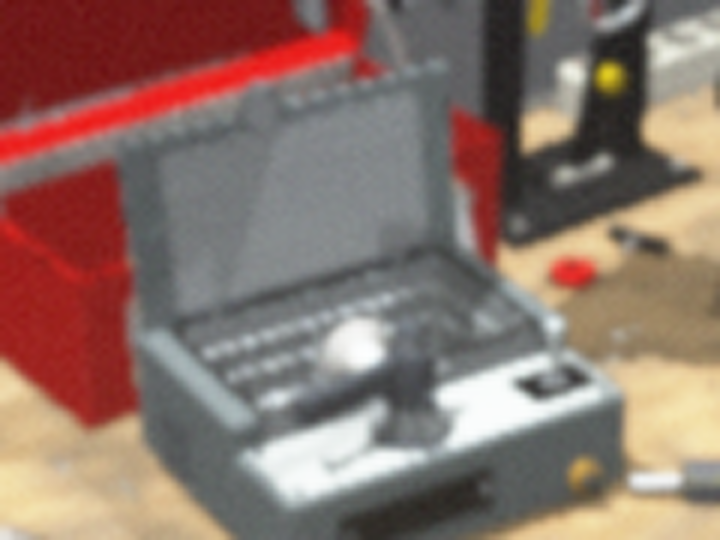

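The hub lies in the basket at (355,345). The lid leans slightly back, its top edge from (125,150) to (445,65), and the toolbox front is well behind it. Next I'll put the closed gripper behind the lid edge.

To row units: -0.103 m / 0.3 = -0.3433, -0.1 m / 0.3 = -0.3333.

```bash
python3 shift.py '{"deltas": [[-0.1,-0.04,0,0,0,0],[-0.2333,-0.1,0.0667,0,0,0],[-0.3333,-0.15,0.1,0,0,0],[-0.3433,-0.1567,0.1167,0,0,0]]}' 0.0 && python3 -c "
from h import *
go([.663,.024,.219],84.2)"
```

```text
time: 8.32
position: [0.6551, 0.0119, 0.2901]
orientation: [-0.168, -3.136, 0.002]
contact_force: [-0.4, 0.1, -0.5]
opening: 0.159
grip_force: 0.0
t 8.32 pos [0.6551 0.0119 0.2901] yaw 83.9 F [-0.4  0.1 -0.5] | shift [-0.0067  0.013   0.071 ] rot [-0.001 -0.001 -0.006] j [-0.35  0.35  0.31  1.58 -0.11  1.23  1.44]
```

To row units: 0.07 m / 0.3 = 0.2333, -0.009 m / 0.3 = -0.03.

```bash
python3 shift.py '{"deltas": [[-0.03,0.0333,0,0,0,0],[-0.03,0.0333,0.0667,0,0,0],[-0.03,0.0333,0.15,0,0,0],[-0.03,0.0333,0.2333,0,0,0],[-0.03,0.0333,0.2333,0,0,0]]}'
```

```text
time: 8.95
position: [0.6634, 0.0242, 0.2208]
orientation: [-0.163, -3.135, -0.0]
contact_force: [-0.2, -0.0, 1.3]
opening: 0.006
grip_force: 0.0
```

```bash
cat >> h.py <<'E'
def arc(angs,r=.118):
    s=ctrl.state();p=s["position"];w=WR.T@(p[:2]-WO);print("washer xy",w.round(4),p.round(4))
    for a in angs:
        x=.09-r*np.cos(a)+.009*np.sin(a)+.008;z=.1+r*np.sin(a)+.009*np.cos(a)+.014
        print(a,"dx",round(w[0]-x,4),"dz",round(p[2]-z,4))
E
python3 -c "
from h import *
arc([1.7,1.6,1.5,1.4,1.3,1.2,1.1,1,.9,.8])"
```

```text
washer xy [ 0.1381 -0.0368] [0.6634 0.0242 0.2208]
1.7 dx 0.016 dz -0.009
1.6 dx 0.0277 dz -0.0109
1.5 dx 0.0395 dz -0.0115
1.4 dx 0.0513 dz -0.011
1.3 dx 0.063 dz -0.0093
1.2 dx 0.0745 dz -0.0064
1.1 dx 0.0856 dz -0.0024
1 dx 0.0963 dz 0.0027
0.9 dx 0.1064 dz 0.0088
0.8 dx 0.1159 dz 0.0159
```

To row units: 0.05 m / 0.3 = 0.1667, 0.04 m / 0.3 = 0.1333.

```bash
python3 shift.py '{"deltas": [[0.0333,0,-0.0167,0,0,0],[0.0667,0,-0.0233,0,0,0],[0.1,0,-0.0233,0,0,0],[0.1333,0,-0.0233,0,0,0],[0.1667,0,-0.0233,0,0,0]]}' && python3 -c "
from h import *
arc([1.4,1.3,1.2,1.1,1,.9,.8,.7])"
```

```text
time: 9.57
position: [0.6139, 0.0279, 0.2291]
orientation: [0.165, 3.137, 0.0]
contact_force: [3.4, 1.1, 0.0]
opening: 0.007
grip_force: 1.3
washer xy [ 0.0885 -0.0381] [0.6139 0.0279 0.2291]
1.4 dx 0.0017 dz -0.0027
1.3 dx 0.0134 dz -0.001
1.2 dx 0.0249 dz 0.0018
1.1 dx 0.036 dz 0.0058
1 dx 0.0467 dz 0.0109
0.9 dx 0.0568 dz 0.017
0.8 dx 0.0663 dz 0.0241
0.7 dx 0.075 dz 0.0322
```

Contact force is 3.4 N, so the lid is moving. I'll continue along the arc.

To row units: 0.059 m / 0.3 = 0.1967, 0.049 m / 0.3 = 0.1633.

```bash
python3 shift.py '{"deltas": [[0.05,0,0,0,0,0],[0.09,0,0.01,0,0,0],[0.1267,0,0.0233,0,0,0],[0.1633,0,0.04,0,0,0],[0.1967,0,0.06,0,0,0]]}' && python3 -c "
from h import *
arc([.9,.8,.7,.6,.5,.4,.3])"
```

```text
time: 10.2
position: [0.5552, 0.0341, 0.2104]
orientation: [-0.165, -3.137, 0.0]
contact_force: [2.8, 0.1, -0.1]
opening: 0.003
grip_force: 0.9
washer xy [ 0.0294 -0.0379] [0.5552 0.0341 0.2104]
0.9 dx -0.0023 dz -0.0016
0.8 dx 0.0072 dz 0.0055
0.7 dx 0.0159 dz 0.0135
0.6 dx 0.0237 dz 0.0223
0.5 dx 0.0306 dz 0.0319
0.4 dx 0.0366 dz 0.0421
0.3 dx 0.0415 dz 0.0529
```

To row units: 0.044 m / 0.3 = 0.1467, 0.037 m / 0.3 = 0.1233.

```bash
python3 shift.py '{"deltas": [[0.03,0,0.0233,0,0,0],[0.06,0,0.05,0,0,0],[0.0833,0,0.08,0,0,0],[0.1067,0,0.1133,0,0,0],[0.1233,0,0.1467,0,0,0]]}' && python3 -c "
from h import *
arc([.4,.3,.2,.1,.05,0])"
```

```text
time: 10.82
position: [0.5185, 0.038, 0.166]
orientation: [-0.165, -3.137, 0.0]
contact_force: [0.0, 0.0, 2.8]
opening: 0.002
grip_force: 0.7
washer xy [-0.0075 -0.0377] [0.5185 0.038  0.166 ]
0.4 dx -0.0003 dz -0.0022
0.3 dx 0.0046 dz 0.0085
0.2 dx 0.0084 dz 0.0198
0.1 dx 0.011 dz 0.0313
0.05 dx 0.0119 dz 0.0371
0 dx 0.0125 dz 0.043
```

To row units: 0.043 m / 0.3 = 0.1433, 0.039 m / 0.3 = 0.13.

```bash
python3 shift.py '{"deltas": [[0.0167,0,0.0367,0,0,0],[0.0267,0,0.0733,0,0,0],[0.0367,0,0.11,0,0,0],[0.04,0,0.13,0,0,0],[0.04,0,0.1433,0,0,0]]}';python3 shift.py '{"deltas": [[0,0,0.0067,0,0,0],[0,0,0.0067,0,0,0]]}'
```

```text
time: 11.45
position: [0.507, 0.0391, 0.1236]
orientation: [-0.165, -3.137, 0.0]
contact_force: [-12.4, -1.4, 39.1]
opening: 0.0
grip_force: 19.6
time: 11.7
position: [0.5072, 0.0391, 0.1235]
orientation: [-0.166, -3.137, -0.001]
contact_force: [-17.0, -1.7, 41.5]
opening: 0.006
grip_force: 20.6
```

To row units: -0.12 m / 0.3 = -0.4, -0.1 m / 0.3 = -0.3333.

```bash
python3 shift.py '{"deltas": [[0,0,-0.0333,0,0,0],[0,0,-0.1667,0,0,0],[0,0,-0.3333,0,0,0],[0,0,-0.4,0,0,0]]}' && python3 -c "
from h import *
crop('scene',245,155,110,82,7,'s5')"
```

```text
time: 12.2
position: [0.5082, 0.0392, 0.2446]
orientation: [0.165, 3.134, 0.002]
contact_force: [-0.2, -0.0, -0.8]
opening: 0.008
grip_force: 0.0
```

View pics/s5.png

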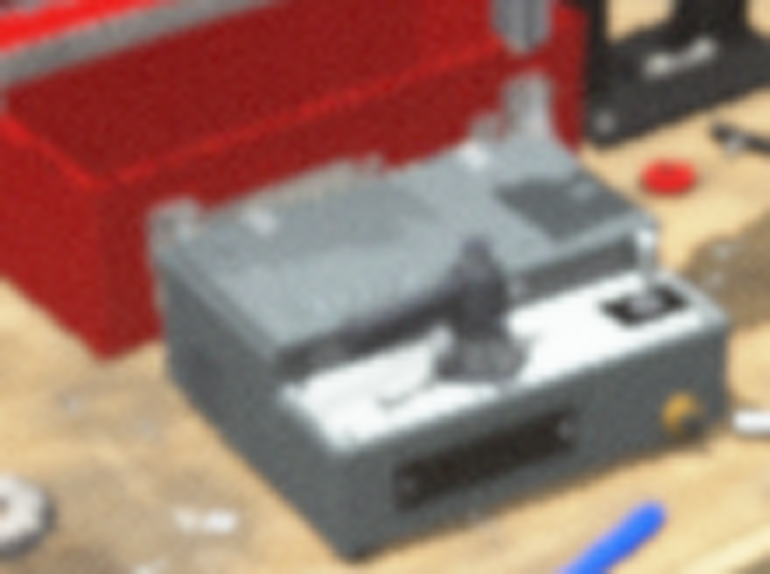

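The crop shows the lid shut flat, the handle bar from (310,345) to (470,290) pointing left, and the toggle by the dark plate at (645,290). Now for the latch.

```bash
cat >> h.py <<'E'
def latch(angs,r=.062,gap=0.,z=.127):
    s=ctrl.state();p=s["position"];w=WR.T@(p[:2]-WO);print("washer",w.round(4),p.round(4))
    for a in angs:
        f=np.deg2rad(100)+a;n=np.array([-np.sin(f),np.cos(f)])
        c=np.array([-.072,.02])+r*np.array([np.cos(f),np.sin(f)])-n*(.008*abs(n[0])+.0125*abs(n[1])+.006+gap)
        d=c-w;print(a,"tool dx %.4f dy %.4f dz %.4f"%(-d[0],d[1],p[2]-z),c.round(4))
E
python3 -c "
from h import *
latch([0],gap=.008);go(wp(-.06,.085,.15),84.2)"
```

```text
washer [-0.0173 -0.0373] [0.5088 0.0393 0.246 ]
0 tool dx 0.0418 dy 0.1225 dz 0.1190 [-0.0591  0.0852]
t 12.25 pos [0.5088 0.0393 0.246 ] yaw 84.0 F [0.4 1.3 3. ] | shift [0.0438 0.1219 0.096 ] rot [ 0.002  0.005 -0.004] j [-0.46  0.12  0.28  1.96 -0.04  1.06  1.31]
```

Units first: shifts go in shares of 0.3 m and turns go in shares of 90 degrees. So 0.1225 m / 0.3 = 0.4083, 0.11 m / 0.3 = 0.3667.

```bash
python3 shift.py '{"deltas": [[0.0667,0.1667,0,0,0,0],[0.14,0.3667,0,0,0,0],[0.14,0.4083,0.1,0,0,0],[0.14,0.4083,0.1667,0,0,0],[0.14,0.4083,0.2,0,0,0]]}' && python3 shift.py '{"deltas": [[0,0,0.0667,0,0,0],[0,0,0.1333,0,0,0],[0,0,0.1967,0,0,0],[0,0,0.1967,0,0,0]]}' && python3 -c "
from h import *
latch([0,.2,.4,.6,.8,.9,1.0])"
```

```text
time: 12.88
position: [0.4778, 0.1653, 0.1805]
orientation: [-0.165, -3.136, 0.001]
contact_force: [-0.5, 0.5, 0.5]
opening: 0.006
grip_force: 0.0
time: 13.38
position: [0.4778, 0.1648, 0.1221]
orientation: [-0.166, -3.136, 0.002]
contact_force: [0.1, -0.2, 0.5]
opening: 0.006
grip_force: 0.0
washer [-0.0606  0.0844] [0.4778 0.1648 0.1221]
0 tool dx 0.0063 dy -0.0006 dz -0.0049 [-0.067   0.0838]
0.2 tool dx 0.0173 dy -0.0001 dz -0.0049 [-0.0779  0.0843]
0.4 tool dx 0.0287 dy -0.0018 dz -0.0049 [-0.0893  0.0826]
0.6 tool dx 0.0401 dy -0.0058 dz -0.0049 [-0.1007  0.0786]
0.8 tool dx 0.0510 dy -0.0124 dz -0.0049 [-0.1116  0.0721]
0.9 tool dx 0.0560 dy -0.0166 dz -0.0049 [-0.1166  0.0678]
1.0 tool dx 0.0606 dy -0.0215 dz -0.0049 [-0.1212  0.063 ]
```

To row units: 0.038 m / 0.3 = 0.1267, 0.031 m / 0.3 = 0.1033.

```bash
python3 shift.py '{"deltas": [[0.0267,0,0,0,0,0],[0.0533,0,0,0,0,0],[0.08,-0.0033,0,0,0,0],[0.1033,-0.0067,0,0,0,0],[0.1267,-0.0167,0,0,0,0]]}' && python3 shift.py '{"deltas": [[0.0233,-0.0133,0,0,0,0],[0.0433,-0.0233,0,0,0,0],[0.06,-0.0367,0,0,0,0],[0.0667,-0.0433,0,0,0,0]]}' && python3 -c "
from h import *
latch([.8,.9,1.0,1.1])"
```

```text
time: 14.0
position: [0.4408, 0.1651, 0.1243]
orientation: [0.165, 3.134, 0.003]
contact_force: [3.7, -0.3, 1.4]
opening: 0.003
grip_force: 1.7
time: 14.5
position: [0.4181, 0.1532, 0.1227]
orientation: [-0.165, -3.137, 0.0]
contact_force: [-0.2, 0.6, -1.0]
opening: 0.008
grip_force: 0.0
washer [-0.1189  0.0669] [0.4181 0.1532 0.1227]
0.8 tool dx -0.0073 dy 0.0051 dz -0.0043 [-0.1116  0.0721]
0.9 tool dx -0.0023 dy 0.0009 dz -0.0043 [-0.1166  0.0678]
1.0 tool dx 0.0023 dy -0.0040 dz -0.0043 [-0.1212  0.063 ]
1.1 tool dx 0.0065 dy -0.0094 dz -0.0043 [-0.1254  0.0575]
```

To row units: -0.12 m / 0.3 = -0.4, -0.02 m / 0.3 = -0.0667.

```bash
python3 shift.py '{"deltas": [[0,0,-0.1,0,0,0],[0,0,-0.2667,0,0,0],[0,0,-0.4,0,0,0],[-0.0667,-0.2,-0.4,0,0,0],[-0.1333,-0.3667,-0.4,0,0,0]]}' && python3 -c "
from h import *
go(wp(-.072,-.056,.18),84.2)
crop('scene',265,165,80,65,9,'s6');crop('top',250,200,100,45,7,'t6')"
```

```text
time: 15.12
position: [0.4471, 0.0385, 0.2434]
orientation: [0.164, 3.136, 0.001]
contact_force: [2.5, 0.9, -0.2]
opening: 0.002
grip_force: 0.0
t 15.12 pos [0.4471 0.0385 0.2434] yaw 84.0 F [ 2.5  0.9 -0.2] | shift [-0.0065 -0.0117  0.0634] rot [ 0.001  0.001 -0.003] j [-0.52  0.01  0.3   2.08 -0.    1.05  1.24]
```

View pics/s6.png

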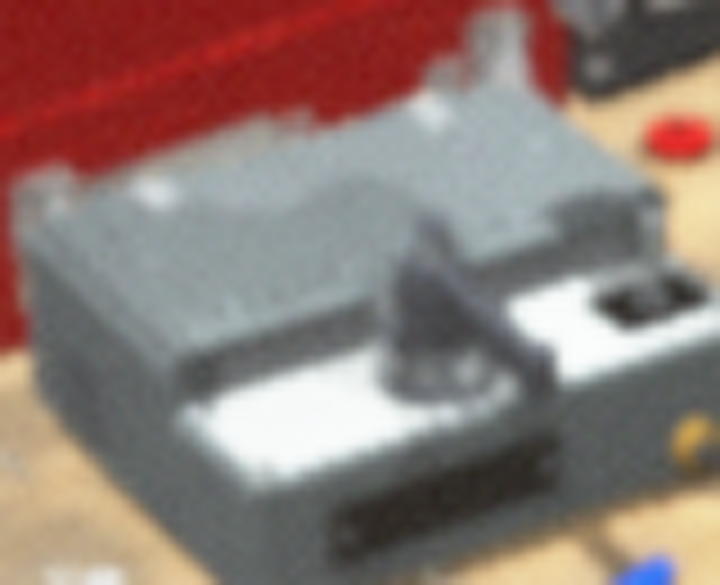

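The handle now points at the robot, with its end at (540,370), and the lid is shut. The toggle's black plate is at (650,298). I'll check the latch angle and toggle location numerically.

Run:
```python
from h import *
for a in(.0+1.2,1.3,1.4):
    f=np.deg2rad(100)+a;c=np.array([-.072,.02])+.085*np.array([np.cos(f),np.sin(f)])
    print(a,((proj("scene",wp(*c,.127))[0]+.4-(265,165))*9).round())
for z in(.085,.125):print("tog",((proj("scene",wp(-.072,-.088,z))[0]+.4-(265,165))*9).round(),((proj("top",wp(-.072,-.088,z))[0]+.4-(190,165))*5).round())
```

```text
1.2 [518. 379.]
1.3 [538. 375.]
1.4 [556. 369.]
tog [655. 290.] [649. 308.]
tog [658. 208.] [650. 294.]
```

```bash
python3 -c "
from h import *
go(wp(-.113,.06,.122),84.2)"
```

```text
t 15.22 pos [0.4476 0.035  0.243 ] yaw 83.6 F [ 0.4  0.9 -0. ] | shift [0.0365 0.1074 0.1209] rot [-0.001  0.001 -0.01 ] j [-0.52  0.01  0.3   2.08 -0.    1.05  1.24]
```

To row units: 0.121 m / 0.3 = 0.4033, 0.107 m / 0.3 = 0.3567.

```bash
python3 shift.py '{"deltas": [[0.06,0.1833,0,0,0,0],[0.12,0.3567,0,0,0,0],[0.12,0.3567,0.1667,0,0,0],[0.12,0.3567,0.3333,0,0,0],[0.12,0.3567,0.4033,0,0,0]]}' && python3 shift.py '{"deltas": [[0,-0.02,0,0,0,0],[0,-0.04,0,0,0,0],[0,-0.0533,0,0,0,0],[0,-0.0633,0,0,0,0],[0,-0.0633,0,0,0,0]]}'; python3 -c "
from h import *
latch([1.3,1.4],r=.041)"
```

```text
time: 15.85
position: [0.4208, 0.1499, 0.1194]
orientation: [-0.164, -3.134, 0.003]
contact_force: [-0.2, -0.3, 0.1]
opening: 0.004
grip_force: 0.0
time: 16.48
position: [0.4205, 0.1312, 0.1222]
orientation: [0.166, 3.137, 0.001]
contact_force: [0.0, 0.1, 0.1]
opening: 0.005
grip_force: 0.0
washer [-0.1143  0.0452] [0.4205 0.1312 0.1222]
1.3 tool dx -0.0033 dy -0.0022 dz -0.0048 [-0.111   0.0431]
1.4 tool dx -0.0012 dy -0.0068 dz -0.0048 [-0.1131  0.0384]
```

To row units: -0.002 m / 0.3 = -0.0067.

```bash
for i in 1 2 3 4; do python3 shift.py '{"deltas": [[0,-0.0067,0,0,0,0],[0,-0.0067,0,0,0,0]]}' | grep -E 'pos|contact'; done; python3 -c "
from h import *
latch([1.3,1.4],r=.041)"
```

```text
position: [0.4201, 0.1293, 0.1218]
contact_force: [0.3, 0.6, -0.0]
position: [0.42, 0.1276, 0.1218]
contact_force: [0.1, 3.5, -1.9]
position: [0.42, 0.1272, 0.122]
contact_force: [1.1, 14.3, -4.6]
position: [0.42, 0.1267, 0.1222]
contact_force: [0.5, 24.0, -7.2]
washer [-0.1143  0.0407] [0.42   0.1267 0.1222]
1.3 tool dx -0.0034 dy 0.0023 dz -0.0048 [-0.111   0.0431]
1.4 tool dx -0.0013 dy -0.0023 dz -0.0048 [-0.1131  0.0384]
```

The handle sits hard against its end stop, so the latch is locked. Back off and go to the toggle.

To row units: -0.1 m / 0.3 = -0.3333, -0.095 m / 0.3 = -0.3167.

```bash
python3 shift.py '{"deltas": [[0,0.05,0,0,0,0],[0,0.05,-0.1667,0,0,0],[0,0.05,-0.3333,0,0,0],[-0.0667,-0.1333,-0.3333,0,0,0],[-0.1367,-0.3167,-0.3333,0,0,0]]}' && python3 -c "
from h import *
go(wp(-.073,-.050,.119),84.2)"
```

```text
time: 18.1
position: [0.4508, 0.0234, 0.2225]
orientation: [0.163, 3.136, 0.0]
contact_force: [1.1, 0.0, -1.1]
opening: 0.006
grip_force: 0.0
t 18.1 pos [0.4508 0.0234 0.2225] yaw 84.1 F [ 1.1  0.  -1.1] | shift [-0.0002  0.0089  0.1035] rot [ 0.     0.001 -0.002] j [-0.5   0.04  0.32  2.1  -0.02  1.    1.29]
```

To row units: 0.1035 m / 0.3 = 0.345, 0.09 m / 0.3 = 0.3.

```bash
python3 shift.py '{"deltas": [[0,0.0367,0,0,0,0],[0,0.0367,0.1667,0,0,0],[0,0.0367,0.3,0,0,0],[0,0.0367,0.345,0,0,0],[0,0.0367,0.345,0,0,0]]}'; for i in 1 2 3; do python3 shift.py '{"deltas": [[0,-0.0167,0,0,0,0],[0,-0.0167,0,0,0,0]]}' | grep -E 'pos|contact'; done
```

```text
time: 18.73
position: [0.4513, 0.0357, 0.1182]
orientation: [-0.165, -3.136, 0.001]
contact_force: [0.4, 0.2, 0.9]
opening: 0.009
grip_force: 0.0
position: [0.4516, 0.0303, 0.1194]
contact_force: [-0.3, -0.7, 0.1]
position: [0.4505, 0.0252, 0.1186]
contact_force: [-0.9, 0.1, 0.1]
position: [0.4498, 0.0202, 0.1183]
contact_force: [-0.3, -0.2, 0.5]
```

To row units: -0.012 m / 0.3 = -0.04, -0.005 m / 0.3 = -0.0167.

```bash
python3 shift.py '{"deltas": [[0,-0.0167,0,0,0,0],[0,-0.0333,0,0,0,0],[0,-0.04,0,0,0,0]]}' | grep -E 'time|pos|contact'; python3 shift.py '{"deltas": [[0,-0.01,0,0,0,0],[0,-0.01,0,0,0,0]]}' | grep -E 'pos|contact'
```

```text
time: 19.85
position: [0.4486, 0.0084, 0.1184]
contact_force: [0.3, 2.0, 0.8]
position: [0.4483, 0.0056, 0.1183]
contact_force: [0.4, 2.6, -1.3]
```

To row units: -0.003 m / 0.3 = -0.01.

```bash
python3 shift.py '{"deltas": [[0,-0.01,0,0,0,0],[0,-0.01,0,0,0,0]]}' | grep -E 'time|pos|contact';python3 shift.py '{"deltas": [[0,-0.01,0,0,0,0],[0,-0.01,0,0,0,0]]}' | grep -E 'time|pos|contact'
```

```text
time: 20.35
position: [0.448, 0.0026, 0.1183]
contact_force: [0.6, 3.6, -0.4]
time: 20.6
position: [0.4479, 0.0015, 0.1183]
contact_force: [0.8, 17.0, -3.3]
```

To row units: 0.24 m / 0.3 = 0.8, 0.18 m / 0.3 = 0.6.

```bash
python3 shift.py '{"deltas": [[0,0,0,0,0,0],[0,0,0,0,0,0],[0,0,0,0,0,0],[0,0,0,0,0,0],[0,0,0,0,0,0]]}' | grep -E 'time|pos|contact';python3 shift.py '{"deltas": [[0,0,0,0,0,0],[0,0.1333,0,0,0,0],[0,0.1333,-0.1333,0,0,0],[0,0.1333,-0.3333,0,0,0],[0,0.1333,-0.5,0,0,0]]}' | grep -E 'time|pos|contact'; python3 shift.py '{"deltas": [[0,0.2,-0.0667,0,0,0],[0,0.4,-0.0667,0,0,0],[0,0.6,-0.0667,0,0,0],[0,0.8,-0.0667,0,0,0],[0,0.8,-0.0667,0,0,0]]}' | grep -E 'time|pos|contact'
python3 -c "
from h import *
crop('top',245,170,95,75,4,'t7');crop('scene',245,155,95,75,4,'s7')
cv2.imwrite('pics/c7.png',np.hstack([cv2.imread('pics/t7.png'),cv2.imread('pics/s7.png')]))"
```

```text
time: 21.22
position: [0.4479, 0.0015, 0.1184]
contact_force: [1.8, 15.4, -3.5]
time: 21.85
position: [0.4518, 0.0389, 0.2704]
contact_force: [-0.2, 0.4, 0.3]
time: 22.48
position: [0.4764, 0.2821, 0.2874]
contact_force: [-0.1, -0.7, -0.4]
```

View pics/c7.png

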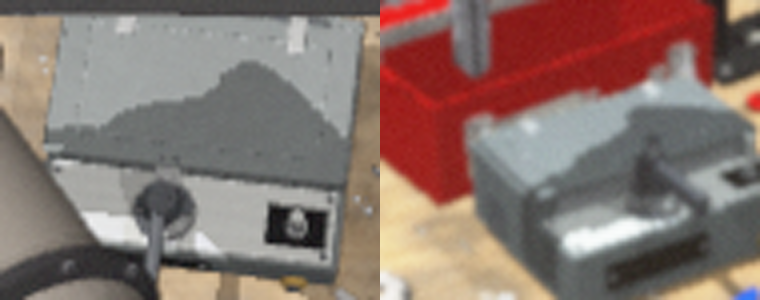

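The top view shows the lid shut, the handle pointing at the robot at (152,250) and the toggle back at centre at (298,225). The robot is touching nothing, so I'll hand in.

```bash
python3 -c "
from station import ctrl
print(ctrl.finish_job())"
```

```text
the job is handed in; nothing more can be done
None
```

The job is handed in: the hub was set down on its side in the basket, the lid shut and latched, then the toggle held right for about a second, and it sprang back to centre. It took about 23 of the 70 s.

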